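Close the dust filter housing with its bayonet cap

TASK

The dust extractor's filter housing stands open on the bench. Put the grey bayonet cap back on: lower its two lugs through the two slots in the collar, press it down against the spring and turn it clockwise (seen from above) until it stops, then let go so that it springs up into its locked position and stays there. Leave the other things on the bench where they are.

Things in the scene. Friction and masses are not known exactly. Their poses are not given: they have to be found in the camera images.
- filter_cap: Loose grey plastic bayonet cap, about 0.2 kg, upright on the bench, left or right of the polish tin. Origin: centre of its underside, z up. Spigot 60 mm across, z 0 to 25 mm; at its foot (z 0 to 8) two opposite lugs 16 mm wide stick out along +x and -x to 40 mm from the axis. Round cover 92 mm across, z 25 to 33. A half turn about z makes no difference to cap, lugs or slots.
- cap_grip (a point): Middle of the cap's grip bar, on its axis 46 mm above its underside. The bar is 70 mm long along the cap's x (it points at the lugs), 18 mm wide (y) and stands on the cover from z 33 to 61 mm.
- filter_housing: Round aluminium collar fixed to the bench, 104 mm across, on a base disc 130 mm across. Origin: centre of its underside, z up; its rim is at z 60 mm, open at the top. Outlet stub along +x to 78 mm from the axis, 28 mm up. Inside the rim is a lip with a round opening 66 mm across and two opposite slots along +x and -x.
- slot (a point): Middle of the housing's +x slot at rim height, 38 mm from the axis. Both slots are 26 mm wide and reach to 43 mm from the axis. Pressed fully down through them, the cap's cover meets the rim with its underside 25 mm below the rim. Turning anticlockwise is blocked.
- notch (a point): Locked place of the lug that went in at the +x slot: 70 degrees (1.22 rad) clockwise of it seen from above (towards -yaw), 38 mm from the axis. On the way lugs pass under ridges 14 mm below the rim (cap's underside over 22 mm below it). The notch's roof is 10 mm below the rim: let go there, the cap springs up to 18 mm below the rim. Play 7 degrees each way, then a stop.
- spring_plate (a joint): Rubber-faced plate on a spring inside the housing, pushing up on the cap's underside; 0 when up (its top 14 mm below the rim), metres, grows as it is pressed down. Pushes with 5 N at 0, 7 N when the cap is locked (0.004), 10 N with the cap fully down (0.011). A cap let go in the slots without turning stays up at about 0: not locked.
- bin_edge (a point): Middle of the near upper edge (towards the bench's middle) of a fixed clear acrylic bin at the left of the bench: 235 mm high, 280 mm deep (x), 350 mm wide, reaching from this point to the left. Nearly invisible: swing the arm in from the left over it or round its front, not through it.
- polish_tin: Bystander, loose: flat round black polish tin, 69 mm across, 21 mm high, between the two work places; to be left alone.
- heel_block: Bystander, loose: brown and black heel block, 72 x 65 x 16 mm, lying nearer the robot; to be left alone.
- shoe_brush: Bystander, loose: wooden shoe brush with black bristles, 50 x 160 x 36 mm, lying nearer the robot, right of the vice; to be left alone.
- tack_box: Bystander, loose: small cardboard tack box, 55 x 80 x 34 mm, near the front edge, to the left; to be left alone.
- bottle_4: Bystander, loose: yellow bottle with a black cap, 54 mm across, 120 mm high, at the back right; to be left alone.

How it is judged:
By the outcome, as a careful person would: the job done as asked, in the order asked, and still so for the second after the job is handed in, with the robot touching nothing.
It also fails if it takes over 45 s, if anything falls off the work surface, if the arm or the gripper's body presses on something with over 40 N, if the wrist force passes 120 N, or if a joint passes its speed limit or range.

ROBOT

A 6-joint arm with a two-finger parallel gripper is mounted at the origin on a cart in front of the work surface, level with it; the furniture and walls round the work are solid. World frame = base frame: x ahead of the robot, y to its left, z up, the work surface at z = 0. Lengths are in m, angles in rad, forces in N, time in s.
With the tool pointing down it reaches from about 0.35 to 0.775 m from the base axis. Payload 7.3 kg.
Tool frame: the origin (TCP) lies between the finger pads; the fingertips stand 17 mm ahead of it and the grasp point (between the pads) lies 2 mm behind it; z points along the fingers, y is the line along which they close (so a half turn about z gives the same grasp; the last joint's range is limited). The gripper opens to 92 mm and grips with 3 to 60 N. Pads are 19 mm wide; open, the fingers measure 130 mm over their backs; the gripper's body (75 mm by 190 mm) begins 47 mm behind the grasp point.
Start: joints at [-1.357, 0.342, 1.524, -0, 1.275, -0.146], TCP at [0.185, -0.491, 0.244] pointing down, gripper open.
Joint ranges: [-2.53, 2.53], [-0.77, 2.02], [0.04, 2.7], [-1, 4.14], [0.28, 2.66], [-3.11, 3.11]. Speed limits (rad/s): [2.57, 2.57, 3.14, 3.14, 3.14, 3.14].

INTERFACE

Orientations are given as [roll, pitch, yaw] about the fixed x, y, z axes, in that order (R = Rz(yaw) Ry(pitch) Rx(roll)).
In Python, from cell import robot, optics gives the robot as it stands.
- The arm moves only by the tool play_rows, never from a script. Its argument "rows" is a list of rows, each a list of 7 numbers: the shift along the tool's x, y, z in cm, then the turn, a rotation vector about the tool's x, y, z in rad, then the opening, from 0 (shut) to 1 (fully open). In form: [[tx, ty, tz, wx, wy, wz, grip], ...]. A call has 1 to 20 rows; each row is the pose to reach, as a shift and turn from the pose commanded when the call began, along the tool's axes at that moment; what a row does not reach only later rows make up. A row lasts 1/10 s, in which the tool goes at most 50 mm and 8.59 degrees, less where a joint would pass 70% of its speed; a pose out of reach is approached as far as the arm can. A call with a gripper value outside its range is refused whole. The fingers move at their own pace and stop on an object; "squeeze" is the grip in N (left out, the last holds). Time passes only in rows, so rows that repeat a pose let the fingers close. It gives the time, the measured TCP pose, the force, the opening and the grip force at its end, in the units of the state.
- robot.observe(): the state, without advancing time (a new reading comes with each control period).
- optics.read_camera(name): name is "side" or "top"; returns (picture, depth): 480x640x3 uint8, red, green, blue; 480x640 float32, m along the optical axis (not along the pixel's ray), 0 where there is no reading.
- optics.camera_model(name): a dict with "fx", "fy", "cx", "cy" (pixels), "dist" ([k1, k2, p1, p2, k3] as OpenCV has them; the pictures are not rectified), "origin" and "rotation" of the camera in the world. Camera axes: x right, y up, looking along -z (the intrinsics and any distortion apply to the point x, -y, -z); pixel columns grow to the right and rows downward; lengths in m; the calibration is good to about 2 mm. A picture is of the moment at which its call begins. camera_model takes no time and is no camera call.
- robot.hand_in(): hands the job in; it is judged then, once.
The state is a dict: "time": time; "qpos": joint angles; "qvel": joint speeds; "joint_efforts": joint torques, N m; "tool_pos": TCP position; "tool_rot": TCP orientation; "contact_force": force on the tool from outside, world axes, zero at the start; "torque": the same for the moment, N m; "opening": finger opening in m; "grip_force": force on a finger pad.
Only numpy, scipy, OpenCV 4.12 (cv2) and the standard library are available. Lean on these libraries where they do the work, as an engineer would, in place of code of your own. Each camera call takes 0.05 s, during which the arm holds its last target. There are 200 camera calls.

## Working session

There is one attempt and no reset: what is moved stays moved. The work goes in short steps, Python scripts to look and compute and a tool call to move; the robot and the scene stay as the last step left them, time stands still between calls to the robot, and variables do not carry over. Pictures are saved under pics/ and viewed, at most 10 in all, crops included, and the job is handed in when it is done.

Besides the shell and the picture viewer there is one more tool, called after ">>>" as name(argument=value, ...) on one line, values as JSON. play_rows: Moves the arm, as the interface text tells. Its arguments: {"type":"object","properties":{"rows":{"type":"array"},"squeeze":{"type":"number"}},"required":["rows"]}

```bash
mkdir -p pics; ls
cat > h.py <<'E'
import numpy as np, cv2
from cell import robot, optics
def save(n,f):
    p,d=optics.read_camera(n); cv2.imwrite(f,p[...,::-1]); np.savez('/tmp/'+n,p=p,d=d); return p,d
def rays(n,uv):
    m=optics.camera_model(n); K=np.array([[m['fx'],0,m['cx']],[0,m['fy'],m['cy']],[0,0,1]])
    u=cv2.undistortPoints(np.array(uv,float).reshape(-1,1,2),K,np.array(m['dist'])).reshape(-1,2)
    d=np.c_[u[:,0],-u[:,1],-np.ones(len(u))]
    return np.array(m['origin']),d@np.array(m['rotation']).T
def plane(n,uv,z):
    o,r=rays(n,uv); return o+r*((z-o[2])/r[:,2])[:,None]
def pts(n,uv,dep):
    o,r=rays(n,uv); return o+r*np.array(dep)[:,None]
E
python3 - <<'E'
from h import *
for n in('top','side'):
    save(n,f'pics/{n}0.png'); print(optics.camera_model(n))
print(robot.observe())
E
```

```text
pics
{'fx': 611.8132431553174, 'fy': 611.8132431553174, 'cx': 314.6387385053025, 'cy': 245.6026288723426, 'dist': array([-0.04740608,  0.        ,  0.        ,  0.        ,  0.        ]), 'origin': array([0.41374488, 0.0618349 , 1.63115817]), 'rotation': array([ 0.05257981,  0.00306428, -1.59125063])}
{'fx': 508.09435851761896, 'fy': 508.09435851761896, 'cx': 322.07733023524673, 'cy': 239.25287851283747, 'dist': array([-0.1227975,  0.       ,  0.       ,  0.       ,  0.       ]), 'origin': array([0.43307739, 1.36781305, 0.83027607]), 'rotation': array([ 1.09319877,  0.02184096, -3.09015453])}
{'time': 0.1, 'qpos': array([-1.35701854e+00,  3.42658305e-01,  1.52489704e+00,  6.35213325e-06,
        1.27538767e+00, -1.46011997e-01]), 'qvel': array([-0.00038467, -0.00095911, -0.00205912,  0.00069387,  0.00183895,
        0.00148319]), 'joint_efforts': array([ 3.02228618e-03, -4.32000983e+01, -2.44695228e+01,  7.19848112e-02,
        5.25731407e-02, -3.76874834e-05]), 'tool_pos': array([ 0.18478763, -0.49105729,  0.24312024]), 'tool_rot': array([-3.14025754e+00, -2.02479928e-04,  3.59787799e-01]), 'contact_force': array([ 1.38830817,  0.11816299, -0.9301896 ]), 'torque': array([-0.05342788,  0.01807936,  0.02981333]), 'grip_force': 0.0, 'opening': 0.09127633762483545}
```

```bash
sed -i "s/np.array(m\['rotation'\]).T/Rotation.from_euler('xyz',m['rotation']).as_matrix().T/; 1a from scipy.spatial.transform import Rotation" h.py; cat h.py | grep Rot
```

```text
from scipy.spatial.transform import Rotation
    return np.array(m['origin']),d@Rotation.from_euler('xyz',m['rotation']).as_matrix().T
```

View pics/top0.png

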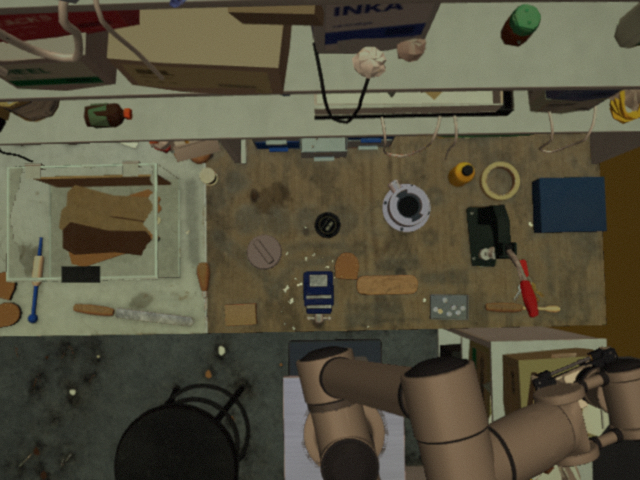

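View pics/side0.png

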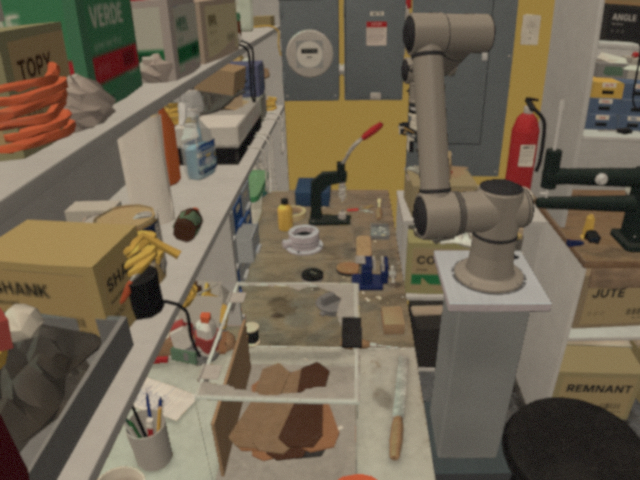

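The top view shows the cap at about (264,251), the tin at (327,224), and the housing at (407,207) with its stub near (394,187). The side view shows the same things, smaller. I'll enlarge the cap and housing next.

Run:
```python
from h import *
p=np.load('/tmp/top.npz')['p'][...,::-1]; s=np.load('/tmp/side.npz')['p'][...,::-1]
r=lambda im,x,y,w,h,f:cv2.resize(im[y:y+h,x:x+w],None,fx=f,fy=f,interpolation=cv2.INTER_CUBIC)
a=np.hstack([r(p,239,226,50,50,8),r(p,376,172,62,62,400/62)[:400,:400]])
a=cv2.convertScaleAbs(a,alpha=1.5)
cv2.imwrite('pics/crop.png',a)
d=np.load('/tmp/top.npz')['d']
v,u=np.mgrid[0:480,0:640]; P=pts('top',np.c_[u.ravel(),v.ravel()],d.ravel()).reshape(480,640,3)
def circ(z0,z1,x,y,w,h):
    m=np.zeros((480,640),bool); m[y:y+h,x:x+w]=1
    q=P[m&(P[...,2]>z0)&(P[...,2]<z1)]; return q
q=circ(.022,.044,239,226,50,50); print(len(q),cv2.minEnclosingCircle(q[:,:2].astype(np.float32)),np.median(q,0))
q=circ(.05,.075,239,226,50,50); print(len(q),cv2.minAreaRect(q[:,:2].astype(np.float32)),q.mean(0))
q=circ(.05,.075,376,172,62,62); print(len(q),cv2.minEnclosingCircle(q[:,:2].astype(np.float32)),np.median(q,0))
print(np.median(P[230:280,340:360].reshape(-1,3),0), P[207,407])
```

```text
778 ((0.4855089783668518, 0.1996822953224182), 0.04719335585832596) [0.48464682 0.19758347 0.03167036]
190 ((0.484839528799057, 0.19899804890155792), (0.06945578753948212, 0.01813383400440216), 35.96696090698242) [0.48500403 0.19896718 0.05898789]
733 ((0.5964038968086243, -0.1812179684638977), 0.052777305245399475) [ 0.59508682 -0.17964384  0.05871607]
[ 0.47258177 -0.02693609  0.00463202] [ 0.59321249 -0.17796245  0.0439405 ]
```

View pics/crop.png

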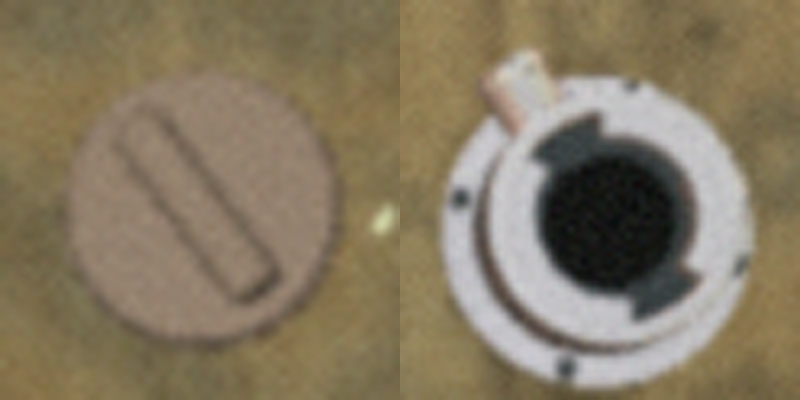

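The crop shows the cap's bar running from (145,110) to (255,300). The two housing slots are at about (568,140) and (665,292), and the stub lies along the first slot's direction.

Run:
```python
from h import *
z=np.load('/tmp/top.npz'); p,d=z['p'],z['d']
v,u=np.mgrid[0:480,0:640]; uv=np.c_[u.ravel(),v.ravel()]
P=pts('top',uv,d.ravel()).reshape(480,640,3)
def win(x,y,w,h):
    m=np.zeros((480,640),bool); m[y:y+h,x:x+w]=1; return m
def pca(q):
    c=q.mean(0); e=np.linalg.svd(q-c,full_matrices=0); return c,np.arctan2(e[2][0,1],e[2][0,0])%np.pi,e[1]
q=P[win(239,226,50,50)&(P[...,2]>.05)]; 
for t in(.045,.05,.055): q=P[win(239,226,50,50)&(P[...,2]>t)]; print('bar',len(q),pca(q[:,:2]),np.median(q[:,2]))
q=P[win(239,226,50,50)&(P[...,2]>.02)]; print('cap mean',q.mean(0))
# rim: upsampled rim mask circle
m=(win(376,172,62,62)&(P[...,2]>.045)&(P[...,2]<.08)).astype(np.uint8)
c=max(cv2.findContours(m,0,cv2.CHAIN_APPROX_NONE)[0],key=cv2.contourArea).reshape(-1,2)
q=plane('top',c,.06)[:,:2]
def fit(q):
    A=np.c_[2*q,np.ones(len(q))]; s=np.linalg.lstsq(A,(q**2).sum(1),rcond=None)[0]; return s[:2],np.sqrt(s[2]+s[:2]@s[:2])
C,R=fit(q); print('rim',C,R)
G=plane('top',uv,.06).reshape(480,640,3); g=p.mean(2)
r=np.hypot(G[...,0]-C[0],G[...,1]-C[1])
s=win(376,172,62,62)&(r>.036)&(r<.043)&(g<95)
q=G[s][:,:2]; print(len(q),g[s].mean(),np.median(g[win(376,172,62,62)&(r>.044)&(r<.05)])); a=np.arctan2(*(q-C).T[::-1])
h=np.cos(a-.6)>0; print(np.median(np.degrees(a[h])),q[h].mean(0),q[~h].mean(0),h.sum(),(~h).sum()); dd=q[h].mean(0)-q[~h].mean(0);print('slot',np.arctan2(dd[1],dd[0]),np.hypot(*dd))
# stub
q=P[win(376,172,62,62)&(P[...,2]>.01)&(np.hypot(P[...,0]-C[0],P[...,1]-C[1])>.068)]; print('stub',len(q),np.arctan2(*(q[:,:2].mean(0)-C)[::-1]))
print(P[295:310,260:280].reshape(-1,3).mean(0))
m=optics.camera_model('top')
```

```text
bar 202 (array([0.48187861, 0.19274233]), np.float64(0.9764874282661893), array([0.52176664, 0.1281414 ])) 0.05937557046761388
bar 199 (array([0.48178125, 0.19276521]), np.float64(0.9788282954613003), array([0.52042726, 0.12681105])) 0.05943032639790857
bar 170 (array([0.48170314, 0.19223891]), np.float64(0.990640784802251), array([0.50731552, 0.11964489])) 0.05975881165496244
cap mean [0.48426725 0.19716666 0.05179106]
rim [ 0.59588065 -0.17983315] 0.05116252786095272
67 58.60696517412935 129.0
30.816200046751128 [ 0.62892456 -0.16087075] [ 0.56307948 -0.20049244] 34 33
slot 0.5416986850282061 0.0768469502637349
stub 63 1.635358576096506
[0.35238636 0.18744163 0.0099691 ]
```

Run:
```python
from h import *
z=np.load('/tmp/top.npz'); p,d=z['p'],z['d']
v,u=np.mgrid[0:480,0:640]; P=pts('top',np.c_[u.ravel(),v.ravel()],d.ravel()).reshape(480,640,3)
W=P[226:276,239:289].reshape(-1,3)
for a,b in((.05,.075),(.055,.075),(.022,.075)):
    q=W[(W[:,2]>a)&(W[:,2]<b)][:,:2]; c=q.mean(0); e=np.linalg.svd(q-c)[2][0]; print(len(q),c,np.arctan(e[1]/e[0]))
H=P[172:234,376:438].reshape(-1,3); q=H[(H[:,2]>.008)&(H[:,2]<.05)][:,:2]; r=q-[.596,-.180]; n=np.hypot(*r.T); r=r[(n>.068)&(n<.085)]; print('stub',len(r),np.arctan2(*r.mean(0)[::-1]))
```

```text
190 [0.48500403 0.19896718] 0.6299974638570341
161 [0.48550205 0.19952858] 0.6035127037175116
971 [0.48494569 0.19844342] -0.7264445499381833
stub 54 0.4685663374208678
```

Run:
```python
from h import *
ang=[]
for n in('top','side'):
    d=np.load(f'/tmp/{n}.npz')['d']; v,u=np.mgrid[0:480,0:640]; k=d.ravel()>0
    P=pts(n,np.c_[u.ravel(),v.ravel()][k],d.ravel()[k])
    xs=np.arange(.15,.8,.05); print(n,'rows y, cols x',xs.round(2))
    for y in np.arange(-.6,.4,.05):
        print('%.2f'%y,[int(1000*np.percentile(q,98)) if len(q:=P[(abs(P[:,0]-x)<.025)&(abs(P[:,1]-y)<.025)&(P[:,2]<.7)][:,2])>3 else -1 for x in xs])
```

```text
top rows y, cols x [0.15 0.2  0.25 0.3  0.35 0.4  0.45 0.5  0.55 0.6  0.65 0.7  0.75]
-0.60 [-1, 127, 2, 8, 6, 6, 6, 64, 70, 70, 70, 426, 429]
-0.55 [130, 333, 337, 20, 8, 7, 6, 66, 70, 70, 70, 384, 428]
-0.50 [586, 586, 590, 16, 16, 9, 6, 28, 66, 62, 65, 387, 528]
-0.45 [578, 582, 587, 27, 26, 6, 7, 4, 7, 28, 28, 691, 692]
-0.40 [623, 606, 578, 28, 383, 355, 303, 235, 201, 168, 29, 692, 692]
-0.35 [652, 636, 6, 14, 380, 346, 265, 234, 198, 159, 117, 692, 692]
-0.30 [682, 660, 4, 15, 11, 7, 6, 5, 7, 7, 120, 691, 692]
-0.25 [699, 674, 7, 14, 18, 6, 7, 7, 10, 63, 6, 692, 692]
-0.20 [699, 677, 4, 6, 30, 39, 7, 8, 63, 63, 65, 691, 692]
-0.15 [-706, -806, 2, 697, 36, 42, 6, 7, 65, 64, 62, 692, 692]
-0.10 [697, 698, 695, 697, 37, 42, 7, 6, 7, 11, 6, 691, 692]
-0.05 [482, 665, 691, 6, 35, 39, 20, 7, 6, 6, 6, 692, 695]
0.00 [445, 528, 513, 6, 16, 19, 21, 18, 26, 21, 6, 694, 696]
0.05 [333, 385, 347, 79, 87, 94, 17, 18, 26, 24, 6, 695, 698]
0.10 [273, 281, 281, 30, 84, 90, 13, 6, 6, 6, 6, 693, 692]
0.15 [5, -800, 4, 5, 5, 6, 36, 36, 7, 5, 6, 696, 383]
0.20 [-724, -803, 0, 28, 23, 7, 63, 64, 3
[... 783 characters left out ...]
, 691]
-0.20 [637, -1, 0, 3, 34, 36, 2, 2, 61, 62, 61, 691, 689]
-0.15 [647, -1, 651, 692, 36, 37, 2, 3, 61, 61, 60, 691, 690]
-0.10 [698, 698, 695, 698, 37, 38, 2, 2, 7, 45, 4, 690, 618]
-0.05 [563, 695, 696, 4, 37, 38, 18, 3, 4, 3, 2, 690, 618]
0.00 [470, 532, 516, 4, 13, 17, 17, 16, 23, 18, 2, 695, 485]
0.05 [352, 389, 348, 78, 84, 90, 15, 22, 24, 21, 3, 692, 484]
0.10 [273, 281, 278, 75, 83, 87, -1, 2, 2, 2, 2, 689, 381]
0.15 [3, -1, 4, 4, 2, 4, -1, -1, 2, 3, 2, 695, 382]
0.20 [-715, -1, 4, 33, 33, 3, 55, 62, 9, 3, 4, 698, 382]
0.25 [-1, -1, 2, 37, 37, 4, 34, 52, 4, 4, 5, 698, 381]
0.30 [-1, -1, 4, 36, 37, 4, 4, 4, 4, 4, 4, 698, 381]
0.35 [-1, -1, 1, 3, 13, 26, 30, 4, 4, 4, 52, 697, 693]
```

>>> play_rows(rows=[[0,0,-20.5,0,0,0,1],[0,0,-20.5,0,0,0,1],[0,0,-20.5,0,0,0,1],[0,0,-20.5,0,0,0,1],[0,0,-20.5,0,0,0,1],[0,0,-20.5,0,0,0,1],[32.2,-19,-20.5,0,0,0,1],[32.2,-19,-20.5,0,0,0,1],[32.2,-19,-20.5,0,0,0,1],[32.2,-19,-20.5,0,0,0,1],[32.2,-19,-20.5,0,0,0,1],[32.2,-19,-20.5,0,0,0,1],[32.2,-19,-20.5,0,0,0,1],[32.2,-19,-20.5,0,0,0,1],[32.2,-19,-20.5,0,0,0,1],[32.2,-19,-20.5,0,0,0,1]])

```text
time: 1.7
tool_pos: [0.4191, -0.2, 0.447]
tool_rot: [-3.139, 0.002, 0.361]
contact_force: [0.6, 0.6, -0.9]
opening: 0.0918
grip_force: 0.0
```

>>> play_rows(rows=[[20.2,-35,20,0,0,-0.255,1],[20.2,-35,20,0,0,-0.255,1],[20.2,-35,20,0,0,-0.255,1],[20.2,-35,20,0,0,-0.255,1],[20.2,-35,20,0,0,-0.255,1],[20.2,-35,20,0,0,-0.255,1],[20.2,-35,20,0,0,-0.255,1],[20.2,-35,20,0,0,-0.255,1],[20.2,-35,20,0,0,-0.255,1],[20.2,-35,20,0,0,-0.255,1],[20.2,-35,20,0,0,-0.255,1],[20.2,-35,30,0,0,-0.255,1],[20.2,-35,30,0,0,-0.255,1],[20.2,-35,30,0,0,-0.255,1],[20.2,-35,30,0,0,-0.255,1]])

```text
time: 3.2
tool_pos: [0.4859, 0.197, 0.1498]
tool_rot: [3.141, 0.0, 0.612]
contact_force: [0.3, -0.3, 0.7]
opening: 0.0917
grip_force: 0.0
```

>>> play_rows(rows=[[0.0,-0.2,5,0,0,0,1],[0.0,-0.2,8,0,0,0,1],[0.0,-0.2,9.7,0,0,0,1],[0.0,-0.2,9.7,0,0,0,1],[0.0,-0.2,9.7,0,0,0,1],[0.0,-0.2,9.7,0,0,0,0],[0.0,-0.2,9.7,0,0,0,0],[0.0,-0.2,9.7,0,0,0,0],[0.0,-0.2,9.7,0,0,0,0],[0.0,-0.2,9.7,0,0,0,0],[0.0,-0.2,9.7,0,0,0,0],[0.0,-0.2,9.7,0,0,0,0],[0.0,-0.2,9.7,0,0,0,0],[0.0,-0.2,9.7,0,0,0,0]], squeeze=40)

```text
time: 4.6
tool_pos: [0.484, 0.2001, 0.0516]
tool_rot: [3.142, 0.0, 0.615]
contact_force: [0.6, 0.4, -0.5]
opening: 0.0246
grip_force: 0.0
```

>>> play_rows(rows=[[0,0,0,0,0,0,0],[0,0,0,0,0,0,0],[0,0,0,0,0,0,0],[0,0,0,0,0,0,0],[0,0,0,0,0,0,0]], squeeze=40)

```text
time: 5.1
tool_pos: [0.484, 0.2002, 0.0517]
tool_rot: [-3.142, 0.0, 0.615]
contact_force: [-0.6, 1.1, -0.3]
opening: 0.0174
grip_force: 40.0
```

>>> play_rows(rows=[[0,0,-3,0,0,0,0],[0,0,-7,0,0,0,0],[0,0,-12,0,0,0,0],[0,0,-12,0,0,0,0],[0,0,-12,0,0,0,0]])

```text
time: 5.6
tool_pos: [0.4842, 0.2, 0.1722]
tool_rot: [3.141, -0.001, 0.615]
contact_force: [0.0, -0.1, -3.9]
opening: 0.0177
grip_force: 40.0
```

Run:
```python
from h import *
save('side','/tmp/s.png'); print(robot.observe())
s=cv2.imread('/tmp/s.png'); cv2.imwrite('pics/s1.png',cv2.resize(s[170:330,240:440],None,fx=4,fy=3.75,interpolation=cv2.INTER_CUBIC))
```

```text
{'time': 5.65, 'qpos': array([ 2.45629337e-01,  4.10034622e-01,  1.63685711e+00, -3.25968016e-04,
        1.09645314e+00,  1.20182177e+00]), 'qvel': array([ 0.00072081,  0.02719791,  0.02150075,  0.00036446,  0.00053766,
       -0.00110438]), 'joint_efforts': array([ 1.34409528e-02, -4.76998150e+01, -2.43419605e+01,  5.61253249e-02,
       -1.24947089e-01,  1.46123213e-03]), 'tool_pos': array([0.4832533 , 0.19982161, 0.17075491]), 'tool_rot': array([-3.14123091e+00,  1.73879464e-03,  6.14753353e-01]), 'contact_force': array([-0.97729953, -0.14202059, -4.72631484]), 'torque': array([ 0.00868637, -0.03826141, -0.00898561]), 'grip_force': 39.99836504459381, 'opening': 0.01778734472604634}
```

View pics/s1.png

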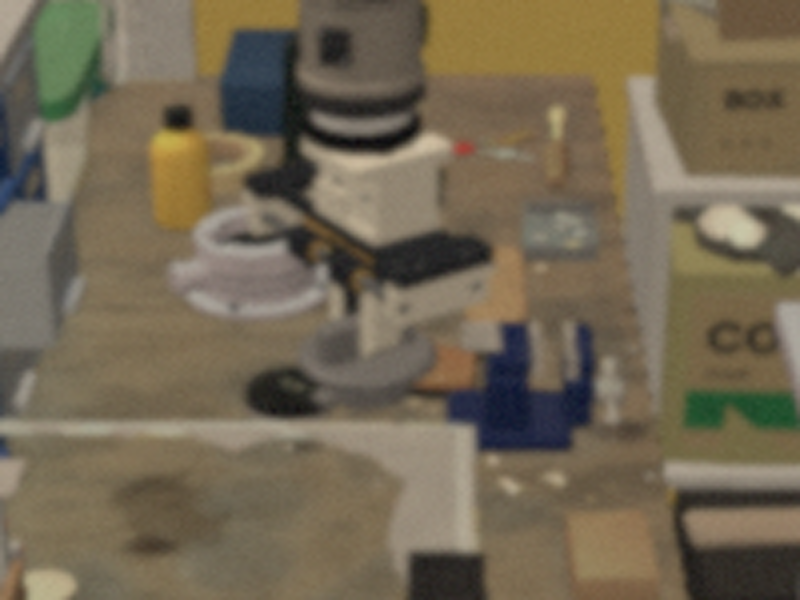

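The side view shows the cap held level by its bar at about (370,345), clear of the tin at (285,390). Next I'll move over the housing.

>>> play_rows(rows=[[-1.5,4,-0.8,0,0,0.02,0],[-3,8.5,-0.8,0,0,0.03,0],[-4.5,13,-0.8,0,0,0.04,0],[-6,17.5,-0.8,0,0,0.05,0],[-7.5,22,-0.8,0,0,0.06,0],[-9,26.5,-0.8,0,0,0.075,0],[-10.5,31,-0.8,0,0,0.075,0],[-12,35,-0.8,0,0,0.075,0],[-12.8,37.5,-0.8,0,0,0.075,0],[-12.8,37.5,-0.8,0,0,0.075,0],[-12.8,37.5,-0.8,0,0,0.075,0]])

```text
time: 6.75
tool_pos: [0.5946, -0.18, 0.1769]
tool_rot: [-3.137, 0.003, 0.538]
contact_force: [0.3, -0.2, -3.0]
opening: 0.0176
grip_force: 40.0
```

Run:
```python
from h import *
p,d=save('side','/tmp/s.png'); o=robot.observe(); print(o['tool_pos'],o['tool_rot'],o['contact_force'],o['opening'])
s=cv2.imread('/tmp/s.png'); cv2.imwrite('pics/s2.png',cv2.resize(s[180:270,250:350],None,fx=6,fy=6,interpolation=cv2.INTER_CUBIC))
```

```text
[ 0.59469305 -0.17917448  0.17749065] [-3.13779095e+00  2.35325759e-03  5.39709021e-01] [ 0.44283566  0.04876062 -3.37315058] 0.017640884607102624
```

View pics/s2.png

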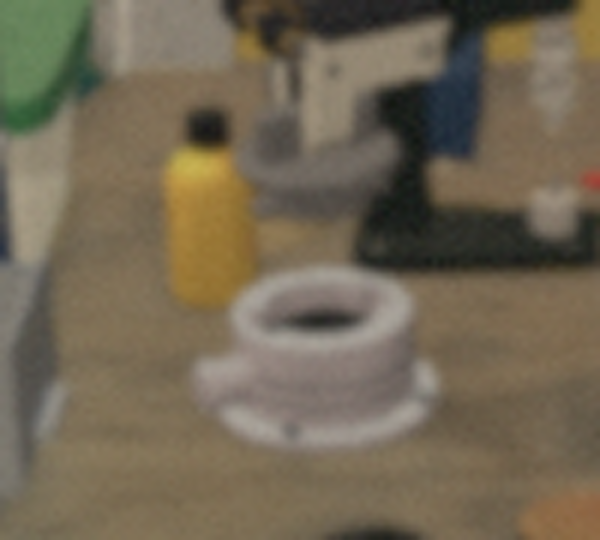

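The cap hangs centred over the collar: cover centre at column 318, rim centre at column 323. The bottle is clear. I'll lower it slowly.

>>> play_rows(rows=[[0.05,0.1,3,0,0,0,0],[0.05,0.1,5,0,0,0,0],[0.05,0.1,6.2,0,0,0,0],[0.05,0.1,6.5,0,0,0,0],[0.05,0.1,6.8,0,0,0,0],[0.05,0.1,7.1,0,0,0,0],[0.05,0.1,7.1,0,0,0,0]])

```text
time: 7.5
tool_pos: [0.5969, -0.1806, 0.1092]
tool_rot: [3.141, -0.0, 0.54]
contact_force: [0.1, -0.2, -2.7]
opening: 0.0178
grip_force: 40.0
```

>>> play_rows(rows=[[0,0,0.3,0,0,0,0],[0,0,0.6,0,0,0,0],[0,0,0.9,0,0,0,0],[0,0,0.9,0,0,0,0]])

```text
time: 7.9
tool_pos: [0.5965, -0.1806, 0.0992]
tool_rot: [-3.141, 0.001, 0.54]
contact_force: [-0.0, 0.7, -3.3]
opening: 0.0177
grip_force: 40.0
```

>>> play_rows(rows=[[0,0,0.3,0,0,0,0],[0,0,0.6,0,0,0,0],[0,0,0.9,0,0,0,0],[0,0,1.1,0,0,0,0],[0,0,1.1,0,0,0,0]])

```text
time: 8.4
tool_pos: [0.597, -0.1808, 0.0892]
tool_rot: [3.141, -0.001, 0.54]
contact_force: [-1.5, 0.3, 5.6]
opening: 0.0176
grip_force: 40.0
```

>>> play_rows(rows=[[0,0,0.1,0,0,0,0],[0,0,0.2,0,0,0,0],[0,0,0.3,0,0,0,0],[0,0,0.3,0,0,0,0]])

```text
time: 8.8
tool_pos: [0.597, -0.1808, 0.0866]
tool_rot: [3.14, -0.001, 0.54]
contact_force: [-2.4, 0.9, 6.6]
opening: 0.0175
grip_force: 40.0
```

>>> play_rows(rows=[[0,0,0.05,0,0,0,0],[0,0,0.1,0,0,0,0],[0,0,0.1,0,0,0,0]])

```text
time: 9.1
tool_pos: [0.597, -0.1808, 0.0866]
tool_rot: [3.14, -0.001, 0.54]
contact_force: [-4.9, 1.1, 13.5]
opening: 0.0177
grip_force: 40.0
```

>>> play_rows(rows=[[-0.05,0,-0.05,0,0,0.05,0],[-0.1,-0.05,-0.05,0,0,0.12,0],[-0.1,-0.05,-0.05,0,0,0.2,0],[-0.1,-0.05,-0.05,0,0,0.28,0],[-0.1,-0.05,-0.05,0,0,0.36,0]])

```text
time: 9.6
tool_pos: [0.5963, -0.1814, 0.0867]
tool_rot: [3.139, -0.002, 0.177]
contact_force: [-1.5, -0.5, 9.1]
opening: 0.0178
grip_force: 40.0
```

Run:
```python
from h import *
o=robot.observe(); print(o['tool_pos'],o['tool_rot'],o['contact_force'],o['torque'],o['qpos'])
```

```text
[ 0.59634908 -0.1813963   0.0866575 ] [ 3.13941493e+00 -2.05753976e-03  1.76853448e-01] [-1.48731587 -0.48947221  9.05368111] [0.0080226  0.4375324  0.15120897] [-4.17845602e-01  6.68974422e-01  1.43259369e+00 -7.56261919e-04
  1.03710028e+00  9.76483290e-01]
```

Turning freely. Continue to the 1.22 rad point, 0.86 more.

>>> play_rows(rows=[[0,0,0,0,0,0.08,0],[0,0,0,0,0,0.16,0],[0,0,0,0,0,0.24,0],[0,0,0,0,0,0.32,0],[0,0,0,0,0,0.4,0],[0,0,0,0,0,0.48,0],[0,0,0,0,0,0.56,0],[0,0,0,0,0,0.64,0],[0,0,0,0,0,0.72,0],[0,0,0,0,0,0.8,0],[0,0,0,0,0,0.86,0],[0,0,0,0,0,0.86,0]])

```text
time: 10.8
tool_pos: [0.5962, -0.1806, 0.0866]
tool_rot: [-3.141, -0.002, -0.682]
contact_force: [-2.0, 1.6, 10.6]
opening: 0.0179
grip_force: 40.0
```

Run:
```python
from h import *
o=robot.observe(); print(o['tool_pos'],o['tool_rot'],o['contact_force'],o['torque'],o['qpos'])
```

```text
[ 0.59618896 -0.18057674  0.08662366] [-3.14079162e+00 -1.79789570e-03 -6.81650015e-01] [-1.98623198  1.62033907 10.55313675] [ 0.40393421  0.53810362 -0.07215893] [-4.17203828e-01  6.68802605e-01  1.43305191e+00  3.52100878e-04
  1.03779340e+00  1.83506318e+00]
```

>>> play_rows(rows=[[0,0,0,0,0,0.03,0],[0,0,0,0,0,0.06,0],[0,0,0,0,0,0.09,0],[0,0,0,0,0,0.11,0],[0,0,0,0,0,0.11,0]])

```text
time: 11.3
tool_pos: [0.5963, -0.1806, 0.0866]
tool_rot: [-3.141, -0.002, -0.79]
contact_force: [-0.5, 2.9, 9.4]
opening: 0.0174
grip_force: 40.0
```

Run:
```python
from h import *
o=robot.observe(); print(o['tool_pos'],o['tool_rot'],o['contact_force'],o['torque'])
```

```text
[ 0.59632122 -0.18060153  0.08664636] [-3.14050413e+00 -1.98745926e-03 -7.90312062e-01] [-0.45238649  2.87235286  9.36970982] [0.42840042 0.45771092 0.06608554]
```

>>> play_rows(rows=[[0,0,0,0,0,0.02,0],[0,0,0,0,0,0.04,0],[0,0,0,0,0,0.06,0],[0,0,0,0,0,0.06,0]])

```text
time: 11.7
tool_pos: [0.5957, -0.181, 0.0867]
tool_rot: [3.141, -0.002, -0.849]
contact_force: [-4.2, 0.3, 10.3]
opening: 0.0178
grip_force: 40.4
```

Run:
```python
from h import *
o=robot.observe(); print(o['tool_pos'],o['tool_rot'],o['contact_force'],o['torque'])
```

```text
[ 0.59567269 -0.18103058  0.08665789] [ 3.14110263e+00 -1.59192514e-03 -8.48787967e-01] [-4.16048009  0.33241124 10.30570359] [0.21634186 0.81305767 0.81030954]
```

Torque of 0.8 N m at yaw −0.85: the cap is at the stop. I'll ease off the torque and let go.

>>> play_rows(rows=[[0,0,0,0,0,-0.04,0],[0,0,0,0,0,-0.07,0],[0,0,0,0,0,-0.07,0],[0,0,0,0,0,-0.07,0.6],[0,0,0,0,0,-0.07,0.6],[0,0,0,0,0,-0.07,0.6],[0,0,0,0,0,-0.07,0.6],[0,0,0,0,0,-0.07,0.6],[0,0,0,0,0,-0.07,0.6],[0,0,-1,0,0,-0.07,0.6],[0,0,-3,0,0,-0.07,0.6],[0,0,-6,0,0,-0.07,0.6],[0,0,-10,0,0,-0.07,0.6],[0,0,-14,0,0,-0.07,0.6],[0,0,-14,0,0,-0.07,0.6]])

```text
time: 13.2
tool_pos: [0.598, -0.1817, 0.232]
tool_rot: [-3.138, -0.011, -0.78]
contact_force: [0.7, 0.3, 0.0]
opening: 0.0553
grip_force: 0.0
```

>>> play_rows(rows=[[-5,0,-4,0,0,0,0.6],[-10,0,-7,0,0,0,0.6],[-15,0,-7,0,0,0,0.6],[-20,0,-7,0,0,0,0.6],[-25,0,-7,0,0,0,0.6],[-25,0,-7,0,0,0,0.6]])

```text
time: 13.8
tool_pos: [0.4146, -0.0025, 0.2952]
tool_rot: [3.141, 0.001, -0.779]
contact_force: [0.2, -0.3, 0.1]
opening: 0.055
grip_force: 0.0
```

Run:
```python
from h import *
p,d=save('top','/tmp/t.png'); s,ds=save('side','/tmp/s.png')
r=lambda f,x,y:cv2.resize(cv2.imread(f)[y:y+80,x:x+80],(400,400),interpolation=cv2.INTER_CUBIC)
cv2.imwrite('pics/end.png',np.hstack([r('/tmp/t.png',367,167),r('/tmp/s.png',262,195)]))
v,u=np.mgrid[0:480,0:640]; k=d.ravel()>0; P=pts('top',np.c_[u.ravel(),v.ravel()][k],d.ravel()[k])
w=P[np.hypot(P[:,0]-.596,P[:,1]+.181)<.044]; z=w[:,2]
b=w[(z>.09)&(z<.13)][:,:2]; c=b.mean(0); e=np.linalg.svd(b-c)[2][0]
print('cover z',np.median(z[z<.09]),'bar z',np.median(z[z>.09]),len(b),c,np.arctan(e[1]/e[0]))
```

```text
cover z 0.07416765357954103 bar z 0.1016406663848537 201 [ 0.59737526 -0.18135481] -0.7874417481207242
```

View pics/end.png

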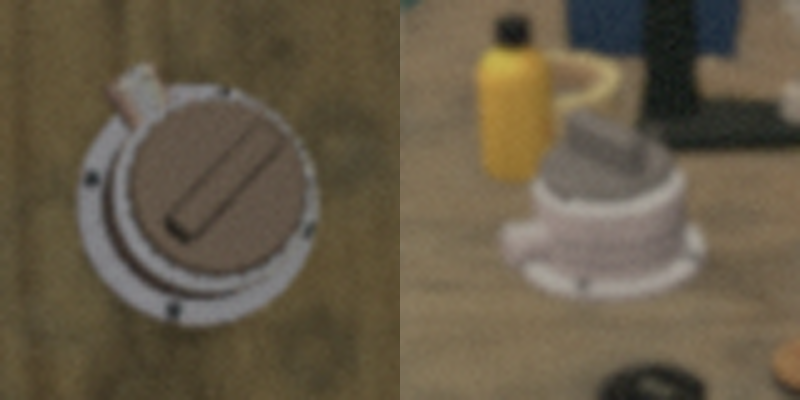

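The cap sits level in the collar, its bar from (175,230) to (270,130). The cover is at 74 mm (75 expected when locked) and the turn is about 1.33 rad, so it is in the notch.

```bash
python3 -c "
from cell import robot
print(robot.hand_in())"
```

```text
the job is handed in; nothing more can be done
None
```

The bayonet cap is back on and locked: I turned it clockwise to the stop and let it spring up into the notch. The final camera check showed it at the locked height, and I handed the job in at about 14 s with the arm clear of everything.

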